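Change the filter: eject and take out the dust extractor's cartridge

TASK

The filter in the sculptor's bench dust extractor is spent. Press the oblong release key on top of the extractor until it clicks over and stays down, so that the filter cartridge springs up, then pull the cartridge out and stand it upright in the empty steel tray, set down gently and not dropped. Leave the small round start button unpressed and do not disturb the jar, the clay maquette or the mallet.

Things in the scene. Friction and masses are not known exactly. Their poses are not given: they have to be found in the camera images.
- extractor: Dust extractor, grey box 240 (x) by 140 (y) by 110 mm high, fixed. Origin: centre of its underside, z up. On its flat top (z = 110 mm), in its own x, y: oblong release key at (-75, +34) mm, round start button at (-75, -34) mm, mouth of the cartridge well at (+35, 0) mm, 84 by 44 mm (long side along x).
- release_key_top (a point): Centre of the top face of the release key's cap. An oblong grey plastic block 28 mm (extractor's x) by 38 mm (y) that stands 17 mm above the extractor's top when up, 7 mm when clicked down and let go.
- release_key (a joint): Latch stem under the key's cap: 0 = up, 0.010 m = down. Pressing straight down, the cap first yields up to 3 mm as the force climbs to a peak of 7 to 10 N; then the stem gives way and, 3 to 6 mm into the press, snaps down to its stop by itself and stays. Let go before that, it springs back. Hard stop: 13 mm of press. As it snaps, a lift in the well raises the cartridge 36 mm.
- start_button_top (a point): Centre of the top face of the start button, a round grey plastic button 22 mm across that stands 6 mm above the extractor's top. Not to be pressed.
- start_button (a joint): How far the start button is pressed down: 0 = up, 0.004 m = fully down.
- cartridge: Filter cartridge, white block 80 (x) by 40 (y) by 90 mm high, 0.12 to 0.2 kg, loose in the well with 2 mm play. Origin: centre of its underside, z up, axes as the extractor's. At the start its top is 2 mm below the extractor's top, out of grip; sprung up it stands 34 mm proud: grip its 40 mm width, lift straight out (underside clears the well after 56 mm more).
- tray: Empty shallow steel tray, 170 (x) by 130 (y) by 30 mm high, walls and floor 5 mm thick, fixed to the bench. Origin: centre of its underside; its inner floor lies 5 mm above that.
- jar: Bystander: empty terracotta cup, 72 mm across, 85 mm high, loose. Origin: centre of its underside.
- maquette: Bystander: small clay figure on a square plywood base 90 mm wide, 103 mm high in all, loose. Origin: centre of its underside.
- mallet: Bystander: wooden carving mallet lying on the bench, head 56 mm thick and 100 mm long, handle 130 mm, loose. Origin: on the bench below the joint of head and handle; the head points to its x, the handle to its -x.
Mind the look-alikes: they are no part of the job. Of the things shaped like the cartridge, the white one is meant.

How it is judged:
By the outcome, as a careful person would: the job done as asked, in the order asked, and still so for the second after the job is handed in, with the robot touching nothing.
It also fails if it takes over 51 s, if anything falls off the work surface, if the arm or the gripper's body presses on something with over 40 N, if the wrist force passes 120 N, or if a joint passes its speed limit or range.

ROBOT

A 7-joint arm with a two-finger parallel gripper is mounted at the origin on the work surface. World frame = base frame: x ahead of the robot, y to its left, z up, the work surface at z = 0. Lengths are in m, angles in rad, forces in N, time in s.
With the tool pointing down it reaches from about 0.425 to 0.875 m from the base axis. Payload 9.9 kg.
Tool frame: the origin (TCP) lies between the finger pads; the fingertips stand env.tips_ahead ahead of it and the grasp point (between the pads) lies 5 mm behind it (env.tips_ahead is the distance from the TCP to the fingertips, in m); z points along the fingers, y is the direction in which the jaws open and shut (so a half turn about z gives the same grasp; the last joint's range is limited). The gripper opens to 85 mm and grips with 20 to 120 N. Pads are 22 mm wide; open, the fingers measure 114 mm over their backs; the gripper's body (76 mm by 85 mm) begins 54 mm behind the grasp point. The pads swing forward as they close: fully open they stand 13 mm farther back than shut.
Start: joints at [-1.307, 0.576, 0.025, 1.437, -0.015, 1.129, -0.057], TCP at [0.23, 0.635, 0.245] pointing down, gripper open.
Joint ranges: [-2.76, 2.76], [-0.34, 2.15], [-1.52, 1.57], [0.19, 2.46], [-1.09, 4.23], [0.17, 1.99], [-2.82, 2.82]. Speed limits (rad/s): [2.22, 2.22, 3.01, 3.01, 3.14, 3.14, 3.14].

INTERFACE

Orientations are given as a unit quaternion [w, x, y, z].
In Python, from plant import env, solve_ik, monitor, viewer gives the robot as it stands. Calls block until the motion is done:
- env.movep(position, orientation): joint-space move of the TCP to a pose.
- env.movel(position, max_speed=0.15, rotation=None, guard=None): straight line of the TCP; rotation=None keeps the orientation; max_speed is the mean speed in m/s. With guard (N) it stops when the force on the tool has changed by that much, and returns True; else False.
- env.movej(angles): joint-space move.
- env.move_gripper(opening): opening from 0.0 (shut) to 1.0 (fully open); the grip force is fixed at half the most; returns when the fingers have stopped.
- env.dwell(seconds).
- solve_ik(position, orientation): joint angles nearest the present ones, or None.
- monitor.state(): the state.
- viewer.read_camera(name): name is "scene" or "top" or "wrist"; returns the picture (420x560x3 uint8, blue, green, red); there is no depth.
- viewer.camera_params(name): a dict with "intrinsics" (3x3 intrinsics, pixels), "T" (4x4, takes a point from camera to world coordinates); the wrist camera has in their place "hand_eye" (4x4, takes a point from camera to tool coordinates, whose origin is the TCP and whose axes are the flange's). Camera axes: x right, y down, z forward; pixel columns grow to the right and rows downward; lengths in m; the calibration is good to about 2 mm. A picture is of the moment at which its call begins: read the wrist's pose just before it. camera_params takes no time and is no camera call.
A pose or a line that the arm cannot do raises env.PlanningError and nothing moves.
- env.finish_job(): hands the job in, once; it reports no verdict.
The state is a dict: "t": time; "joint_pos": joint angles; "qd": joint speeds; "joint_efforts": joint torques, N m; "tool_pos": TCP position; "tool_rot": TCP orientation; "force": force on the tool from outside, world axes, zero at the start; "wrist_torque": the same for the moment, N m; "width": opening from 0.0 (shut) to 1.0 (fully open).
Only numpy, scipy, OpenCV 4.12 (cv2) and the standard library are available. Lean on these libraries where they do the work, as an engineer would, in place of code of your own. Each camera call takes 0.05 s, during which the arm holds its last target. There are 200 camera calls.

## Working session

There is one attempt and no reset: what is moved stays moved. The work goes in short steps, each a Python script; the robot and the scene stay as the last script left them, time stands still between calls to the robot, and variables do not carry over. Pictures are saved under pics/ and viewed, about 8 in all and at most 12, crops included, and the job is handed in when it is done.

```bash
mkdir -p pics; ls; python3 - <<'E'
from plant import env, monitor, viewer
import cv2,numpy as np
np.set_printoptions(precision=4,suppress=True)
for n in("scene","top"):
    cv2.imwrite(f"pics/{n}0.png",viewer.read_camera(n)); p=viewer.camera_params(n); print(n,p["intrinsics"],p["T"])
print(viewer.camera_params("wrist")); s=monitor.state(); print(env.tips_ahead,s)
E
```

```text
pics
scene [[520.1141   0.     279.739 ]
 [  0.     520.1141 209.6619]
 [  0.       0.       1.    ]] [[-0.3191  0.566  -0.7601  1.8484]
 [ 0.9474  0.1712 -0.2703  0.4411]
 [-0.0229 -0.8064 -0.5909  1.0382]
 [ 0.      0.      0.      1.    ]]
top [[432.0771   0.     280.5346]
 [  0.     432.0771 202.6492]
 [  0.       0.       1.    ]] [[-0.0027 -0.9934  0.1149  0.4824]
 [-1.      0.0027 -0.0004  0.0154]
 [ 0.0001 -0.1149 -0.9934  1.2749]
 [ 0.      0.      0.      1.    ]]
{'intrinsics': array([[312.1217,   0.    , 282.4513],
       [  0.    , 312.1217, 212.2812],
       [  0.    ,   0.    ,   1.    ]]), 'hand_eye': array([[ 0.0002, -0.9482, -0.3178,  0.0816],
       [ 1.    ,  0.0001,  0.0003,  0.0005],
       [-0.0003, -0.3178,  0.9482, -0.1289],
       [ 0.    ,  0.    ,  0.    ,  1.    ]])}
0.014 {'t': 0.1, 'joint_pos': array([-1.3068,  0.5765,  0.0249,  1.4378, -0.015 ,  1.129 , -0.0565]), 'qd': array([ 0.0004, -0.0022,  0.0005, -0.0052, -0.0009, -0.0008, -0.0013]), 'joint_efforts': array([  0.0055, -76.731 ,   2.2576, -28.6608,   0.0158,   0.0085,
        -0.    ]), 'tool_pos': array([0.2299, 0.6342, 0.2445]), 'tool_rot': array([-0.0001,  0.173 ,  0.9849, -0.0008]), 'force': array([-0.3589,  0.9165, -0.4159]), 'wrist_torque': array([-0.0009, -0.0008, -0.0245]), 'width': 1.0005837144381529}
```

View pics/top0.png

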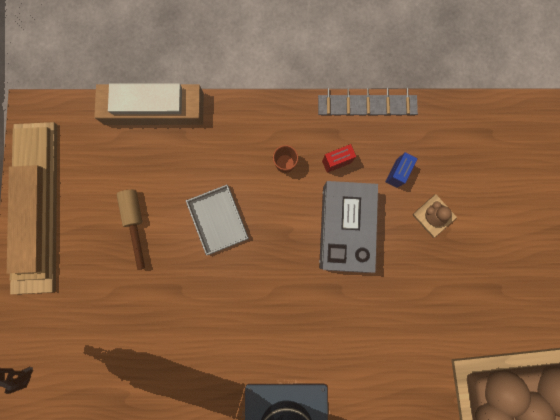

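View pics/scene0.png

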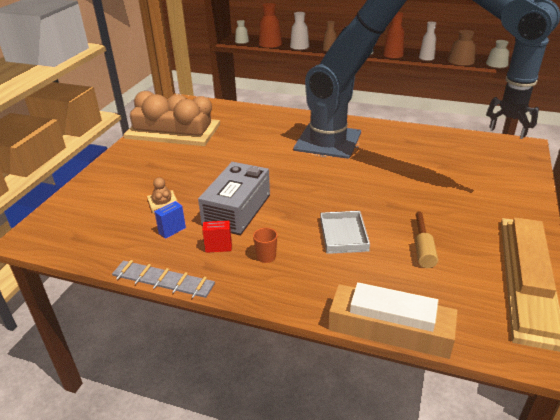

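The top view shows the extractor at (350,227), with its key at (337,253), its button at (362,254) and the white cartridge at (351,213). The tray is at (217,220). The jar (286,159) and the red and blue decoys sit beyond the extractor. The scene view agrees. I'll do a coarse fix from the top view, then look with the wrist camera.

```bash
cat > h.py <<'E'
from plant import env, solve_ik, monitor, viewer
import cv2,numpy as np
from scipy.spatial.transform import Rotation as R
np.set_printoptions(precision=4,suppress=True)
def T_of(s):
    T=np.eye(4); w,x,y,z=s["tool_rot"]; T[:3,:3]=R.from_quat([x,y,z,w]).as_matrix(); T[:3,3]=s["tool_pos"]; return T
def shot(name,fn):
    s=monitor.state(); im=viewer.read_camera(name); p=viewer.camera_params(name)
    T=p["T"] if "T" in p else T_of(s)@p["hand_eye"]
    cv2.imwrite(f"pics/{fn}.png",im); np.savez(f"pics/{fn}.npz",K=p["intrinsics"],T=T); return im,p["intrinsics"],T
def ray(uv,z,K,T):
    d=T[:3,:3]@np.linalg.inv(K)@[uv[0],uv[1],1]; return (T[:3,3]+d*(z-T[2,3])/d[2])
def quat(yaw): # tool down; tool -x along heading yaw, jaws across it
    h=np.pi/2+yaw/2; return np.array([0,np.cos(h),np.sin(h),0])
E
python3 - <<'E'
from h import *
im=cv2.imread("pics/top0.png");p=viewer.camera_params("top");K,T=p["intrinsics"],p["T"]
for n,uv,z in [("key",(337,253),.127),("btn",(362,254),.116),("cart",(351,213),.108),("tray",(217,220),.03),("jar",(286,159),.085)]: print(n,ray(uv,z,K,T))
hsv=cv2.cvtColor(im,cv2.COLOR_BGR2HSV)
m=((hsv[...,1]<70)&(hsv[...,2]>40)).astype(np.uint8)
for c in cv2.findContours(m[:300],0,2)[0]:
    r=cv2.minAreaRect(c)
    if cv2.contourArea(c)>1000 and r[0][1]>120:
        z=.03 if r[0][0]<280 else .11
        P=np.array([ray(q,z,K,T) for q in cv2.boxPoints(r)]); print(r,P.mean(0),P[:,:2])
for x,y in [(.48,-.15)]: print(solve_ik([x-.03,y,.33],quat(0)),solve_ik([x,y,.13],quat(0)))
E
```

```text
key [ 0.481  -0.1337  0.127 ]
btn [ 0.4782 -0.2016  0.116 ]
cart [ 0.5886 -0.176   0.108 ]
tray [0.5765 0.1985 0.03  ]
jar [ 0.7433 -0.0007  0.085 ]
((216.50770568847656, 219.56155395507812), (58.81195831298828, 45.725921630859375), 68.83873748779297) [0.5784 0.2    0.03  ] [[0.6337 0.2934]
 [0.6819 0.1702]
 [0.5223 0.1074]
 [0.4756 0.2291]]
((349.2237548828125, 226.584228515625), (56.422245025634766, 88.99768829345703), 3.2704880237579346) [ 0.5531 -0.1702  0.11  ] [[ 0.4377 -0.0858]
 [ 0.6776 -0.1028]
 [ 0.6683 -0.2563]
 [ 0.4288 -0.2358]]
[-0.3394  0.2495  0.7291  1.8214 -0.1821  1.1388  2.0219] [ 0.0692  0.4803  0.2021  2.0333 -0.1554  0.6422  1.9445]
```

```bash
python3 - <<'E'
from h import *
env.movep([.53,-.17,.32],quat(-.045)); env.move_gripper(0.0)
im,K,T=shot("wrist","w1"); s=monitor.state(); print(s["t"],s["tool_pos"],s["joint_pos"])
E
```

```text
3.9417 [ 0.53 -0.17  0.32] [-0.1814  0.3876  0.6044  1.6501 -0.2347  1.1773  2.0046]
```

View pics/w1.png

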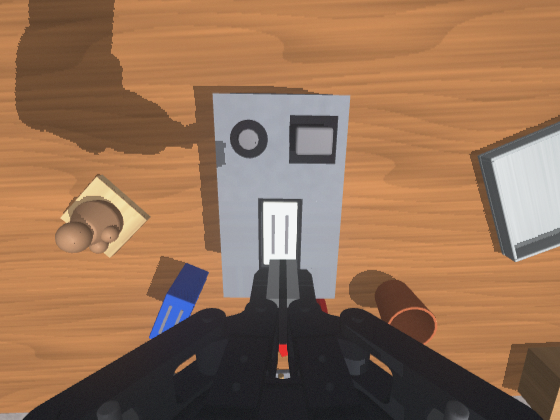

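The wrist view shows the key cap at about (314,141), the button at (249,139) and the cartridge slot at (280,230). I'll refine these by contour.

```bash
python3 - <<'E'
from h import *
im=cv2.imread("pics/w1.png");d=np.load("pics/w1.npz");K,T=d["K"],d["T"]
g=cv2.cvtColor(im,cv2.COLOR_BGR2GRAY)
def blob(x,y,w,h,z,lo):
    m=(g[y:y+h,x:x+w]>lo).astype(np.uint8)
    c=max([c for c in cv2.findContours(m,0,2)[0] if cv2.boundingRect(c)[0]>0 and cv2.boundingRect(c)[1]>0],key=cv2.contourArea)
    r=cv2.minAreaRect(c+np.array([x,y])); c0=np.array(r[0]);P=np.array([ray(q,z,K,T)[:2] for q in cv2.boxPoints(r)])
    e=P-np.roll(P,1,0); print(r,P.mean(0),np.linalg.norm(e,axis=1)[:2],np.degrees(np.arctan2(e[:,1],e[:,0]))); return P.mean(0)
k=blob(292,118,44,44,.127,70); b=blob(234,122,30,34,.116,70)
v=k-b; yaw=np.arctan2(v[1],v[0])-np.pi/2; print("yaw",yaw,np.linalg.norm(v))
q=[ray(p,.11,K,T)[:2] for p in [(213,94),(350,96),(222,298),(336,298)]]; print(q)
for a,c in((0,2),(1,3)): e=q[c]-q[a]; print("yaw edge",np.arctan2(e[1],e[0]))
Rm=lambda a:np.array([[np.cos(a),-np.sin(a)],[np.sin(a),np.cos(a)]])
print("corner mean of near",(q[0]+q[1])/2+Rm(yaw)@[.12,0], "from key",k-Rm(yaw)@[-.075,.034],"from btn",b-Rm(yaw)@[-.075,-.034])
E
```

```text
((313.9630432128906, 140.49864196777344), (37.49281311035156, 28.239896774291992), 2.12109637260437) [ 0.4817 -0.1355] [0.0384 0.0279] [-94.6785 176.0046  85.381   -1.8068]
((248.00003051757812, 139.00001525878906), (21.21320343017578, 19.798988342285156), 45.0) [ 0.4781 -0.2031] [0.0216 0.0206] [-138.3453  130.4079   42.4822  -48.7668]
yaw -0.05297625094159231 0.06775573812925885
[array([ 0.4324, -0.2357]), array([ 0.4405, -0.0966]), array([ 0.6726, -0.2522]), array([ 0.6791, -0.1086])]
yaw edge -0.06846461403192115
yaw edge -0.05003768749499494
corner mean of near [ 0.5563 -0.1726] from key [ 0.5548 -0.1734] from btn [ 0.5548 -0.1731]
```

```bash
python3 - <<'E'
from h import *
q=quat(-.055)
env.movep([.4817,-.1355,.20],q); env.movel([.4817,-.1355,.148],.08)
f0=monitor.state()["force"][2]
for z in np.arange(.145,.1285,-.0015):
    g=env.movel([.4817,-.1355,z],.03,guard=25); s=monitor.state(); print(round(z,4),s["tool_pos"][2],round(s["force"][2]-f0,2),g)
    if g: break
env.movel([.4817,-.1355,.20],.12); env.movep([.50,-.172,.33],q)
shot("wrist","w2"); print(monitor.state()["t"],monitor.state()["force"])
E
```

```text
0.145 0.1451444564482993 -1.39 False
0.1435 0.14347761007124202 -1.01 False
0.142 0.14190105647494186 0.48 False
0.1405 0.1405267922892938 1.82 False
0.139 0.1391331955281403 4.06 False
0.1375 0.13773840438212206 5.12 False
0.136 0.13604292811966992 -0.89 False
0.1345 0.1341959728717969 -0.19 False
0.133 0.1328563109532447 -0.6 False
0.1315 0.13140412440779697 -0.6 False
0.13 0.13007839371351457 2.12 False
9.4833 [-0.4559  0.3586  0.0689]
```

View pics/w2.png

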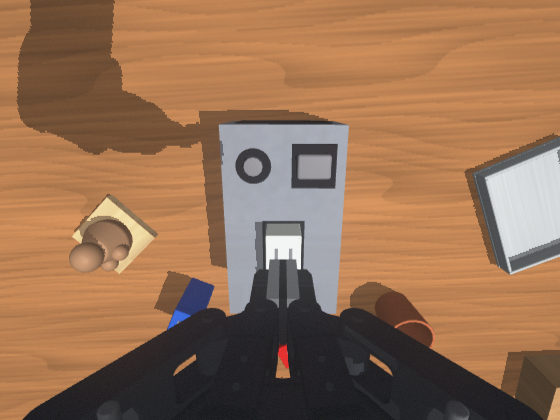

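The key snapped at about 4 mm of press and stays down. The cartridge now stands proud, with its near top edge at row 237, columns 264–303. Next I'll grasp and lift it.

```bash
python3 - <<'E'
from h import *
d=np.load("pics/w2.npz"); print("cart near edge",ray((264,237),.144,d["K"],d["T"]),ray((303,237),.144,d["K"],d["T"]))
q=quat(-.055); c=np.array([.59,-.175])
env.move_gripper(1.0); env.movep([*c,.21],q); env.movel([*c,.130],.08,guard=10)
s=monitor.state(); print(s["tool_pos"],s["force"])
env.move_gripper(0.0); s=monitor.state(); print("width",s["width"]*85,s["force"])
print(env.movel([*c,.16],.05,guard=20),monitor.state()["force"])
E
```

```text
cart near edge [ 0.5509 -0.1942  0.144 ] [ 0.5533 -0.1517  0.144 ]
[ 0.5903 -0.1752  0.1305] [-0.1743 -0.7209 -0.4968]
width 39.14499313824215 [-0.5695  0.0627  2.5546]
False [-1.0319  0.3045 -1.7419]
```

```bash
python3 - <<'E'
from h import *
q=quat(-.055); c=np.array([.59,-.175])
print(env.movel([*c,.25],.08,guard=20)); s=monitor.state(); print(s["width"]*85,s["force"])
t=np.array([.5785,.200]); print(solve_ik([*t,.08],quat(.375)))
env.movel([.58,.0,.25],.2); env.movep([*t,.20],quat(.375))
shot("scene","s3"); s=monitor.state(); print(s["t"],s["width"]*85,s["tool_pos"],s["force"])
E
```

```text
False
38.86895706045593 [-0.8237  1.045  -2.131 ]
[-0.6472  0.7028  0.3898  1.7989 -0.3839  0.7152  1.8984]
16.4833 38.97973334758206 [0.5791 0.1982 0.2003] [-0.6246 -0.7167 -1.9177]
```

View pics/s3.png

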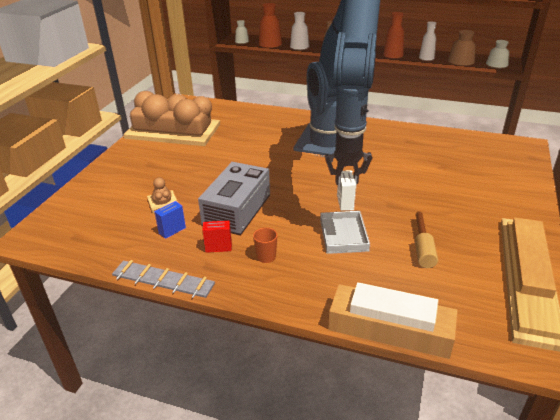

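The cartridge is held upright over the tray at about (347,190), and everything else looks undisturbed. I'll lower it slowly with a force guard.

```bash
python3 - <<'E'
from h import *
t=[.5785,.200]
env.movel([*t,.095],.1); env.dwell(.3)
g=env.movel([*t,.075],.015,guard=4); s=monitor.state(); print(g,s["tool_pos"],s["force"],s["t"])
if g:
    env.dwell(.2); print(monitor.state()["force"]); env.move_gripper(0.75); env.dwell(.2); env.movel([*t,.20],.1); print(monitor.state()["force"])
    env.movep([.43,.13,.30],quat(.375))
shot("wrist","w4"); shot("scene","s4"); print(monitor.state()["t"])
cv2.imwrite("pics/c4.png",np.hstack([cv2.resize(cv2.imread("pics/w4.png"),(400,300)),cv2.resize(cv2.imread("pics/s4.png"),(400,300))]))
E
```

```text
True [0.5785 0.1999 0.0814] [-0.4544  0.0061  7.1803] 18.875
[-0.9577 -0.7069  6.4552]
[ 0.873  -0.2379  0.2649]
21.875
```

View pics/c4.png

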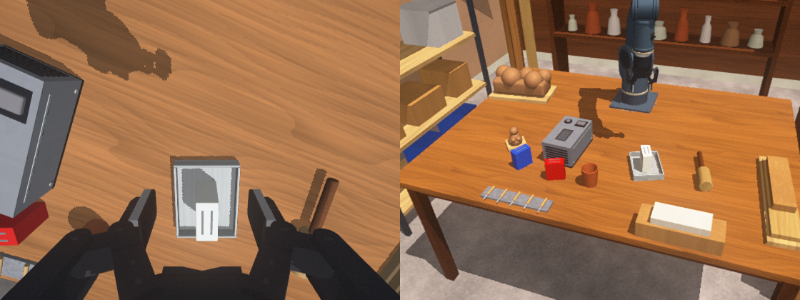

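The cartridge stands upright inside the tray: its top is at about (207,222) in the wrist half and it is at (646,158) in the scene half. The jar, maquette and mallet haven't moved, so I'm handing in.

```bash
python3 - <<'E'
from h import *
env.finish_job(); print(monitor.state()["t"])
E
```

```text
the job is handed in; nothing more can be done
the job is handed in; nothing more can be done
```

The job is done and handed in at about 22 s, well under the 51 s limit; the hand-in reports no verdict.

- **Release key:** I pressed it with the gripper shut. It snapped over about 4 mm into the press and stayed down. The highest force I read was about 5 N, below the stated 7 to 10 N peak, probably because I only sampled every 1.5 mm. The next picture showed the cartridge raised.
- **Cartridge:** I gripped its 40 mm width (the gripper read 39 mm) and lifted it straight out without catching. I lowered it slowly into the tray until it touched at about 7 N, close to the expected height, and then let go.
- **Final pictures:** The cartridge stands upright inside the tray, and the arm is clear of everything. By eye, the jar, maquette and mallet are where they started. I never touched the start button. No check failed.

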